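# Bleed the balloon inflator through its sloping nipple

## Robot

A 6-joint arm with a two-finger parallel gripper is mounted at the origin on the work surface. World frame = base frame: x ahead of the robot, y to its left, z up, the work surface at z = 0. Lengths are in m, angles in rad, forces in N, time in s.
With the tool pointing down it reaches from about 0.3 to 0.775 m from the base axis. Payload 14.6 kg.
Tool frame: the origin (TCP) lies at the centre of the arm's flange, where the gripper is bolted on; the fingertips stand 199 mm ahead of it and the grasp point (between the pads) lies 180 mm ahead of it; z points along the fingers, y is the line along which they close (so a half turn about z gives the same grasp; the last joint's range is limited). The gripper opens to 94 mm and grips with 3 to 60 N. Pads are 16 mm wide; open, the fingers measure 119 mm over their backs; the gripper's body (75 mm by 177 mm) begins 78 mm behind the grasp point.
Start: joints at [1.129, 0.3, 1.521, -0, 1.321, -0.067], TCP at [0.201, 0.512, 0.405] pointing down, gripper open.
Joint ranges: [-3.03, 3.03], [-0.79, 2.21], [0.23, 2.52], [-1.04, 4.18], [0, 3.07], [-2.55, 2.55]. Speed limits (rad/s): [2.22, 2.22, 2.57, 3.14, 3.14, 3.14].

## Interface

Orientations are given as [roll, pitch, yaw] about the fixed x, y, z axes, in that order (R = Rz(yaw) Ry(pitch) Rx(roll)).
In Python, from station import ctrl gives the robot as it stands. The module is installed in compiled form; this text tells all that it offers.
- The arm moves only by the tool servo_tool, never from a script. Its argument "motion" is a list of rows, each a list of 5 numbers: the closure, from 0 (fully open) to 1 (shut), then the shift along the world's x, y, z in cm, then the turn about the world's z in degrees. A call has 1 to 20 rows; each row is the pose to reach, as a shift and turn from the pose commanded when the call began; what a row does not reach only later rows make up. A row lasts 1/8 s, in which the tool goes at most 62.5 mm and 10.7 degrees, less where a joint would pass 70% of its speed; a pose out of reach is approached as far as the arm can. A call with a gripper value outside its range is refused whole. The fingers move at their own pace and stop on an object; "squeeze" is the grip in N (left out, the last holds). Time passes only in rows, so rows that repeat a pose let the fingers close. It gives the time, the measured TCP pose, the force, the opening and the grip force at its end, in the units of the state.
- ctrl.get_obs(): the state, without advancing time (a new reading comes with each control period).
- ctrl.camera(name): name is "scene" or "top" or "wrist"; returns a dict with "image" (384x512x3 uint8, red, green, blue), "fx", "fy", "cx", "cy" (pixels), "camera_from_world" (4x4, takes a point from world to camera coordinates); the wrist camera has in their place "hand_eye" (4x4, takes a point from camera to tool coordinates, whose origin is the TCP and whose axes are the flange's). Camera axes: x right, y up, looking along -z (the intrinsics and any distortion apply to the point x, -y, -z); pixel columns grow to the right and rows downward; lengths in m; the calibration is good to about 2 mm. A picture is of the moment at which its call begins: read the wrist's pose just before it. There is no depth.
- ctrl.hand_in(): hands the job in; it is judged then, once.
The state is a dict: "time_s": time; "qpos": joint angles; "joint_vel": joint speeds; "tau": joint torques, N m; "ee_pos": TCP position; "eef_rot": TCP orientation; "force": force on the tool from outside, world axes, zero at the start; "moment": the same for the moment, N m; "grip_width": finger opening in m; "grip_force": force on a finger pad.
Only numpy, scipy, OpenCV 4.12 (cv2) and the standard library are available. Lean on these libraries where they do the work, as an engineer would, in place of code of your own. Each camera call takes 0.05 s, during which the arm holds its last target. There are 200 camera calls.

## Task

Take the orange bleed coupler out of the green crate of fittings and press it, mouth first and squarely, onto the sloping brass nipple of the blue balloon inflator until it snaps over the catch and is fully home. Keep it pushed fully down against the sprung black collar and finish while still gripping and holding it there, so that the air line can bleed. Leave the other fittings in the crate and the things on the counter where they are.

Things in the scene. Friction and masses are not known exactly. Their poses are not given: they have to be found in the camera images.
- coupler: Orange bleed coupler with two black bands, 80 to 170 g, standing in the crate, open mouth down. Origin: centre of the mouth's rim (underside); +z along its axis from mouth to grip end. Sleeve 36 mm diameter (38 over the bands) from z 0 to 44 mm, then a round grip 26 mm diameter from z 44 to 88, the end. Grip it there: it stands clear above the crate's wall and the other fittings.
- coupler_seat (a point): Centre of the flat bottom of the coupler's bore, 38 mm above its mouth; it touches nipple_tip when fully home. Bore: entry cone from 32 mm diameter at the mouth to 23 mm at z 6 mm, lip of 23 mm diameter from z 6 to 10, then a 32 mm chamber up to z 38.
- nipple: Brass nipple on the inflator, leaning 0.42 rad (24 degrees) from vertical to the inflator's front. Origin: centre of its root, 115 mm above the table, on a 52 mm diameter aluminium boss; +z is its axis, from root to tip. Post 19 mm diameter, tapering from z 40 mm to 10 mm diameter at the tip, z 50. Fully home, the coupler's mouth is at z 12 mm and its bore's bottom on the tip.
- nipple_tip (a point): Centre of the nipple's tip, 50 mm from its root along its axis. The catch: two 8 mm spring balls stand out 4 mm on local +y and -y, 30 mm from the root. The coupler's lip forces them in and they spring out behind it (the snap) by the time its mouth is 18 mm from the root; getting over them takes 10 to 18 N, most at 25 mm.
- collar (a joint): Travel in m of the sprung black collar (42 mm diameter) round the nipple: 0 = up, its top face 24 mm from the nipple's root; grows as the coupler's rim pushes it down along the nipple; 0.012 when the coupler is fully home. Its spring pushes back with 3 N at 0 and 9 N at 0.012; let go, it lifts the coupler back to about 0.006, where the catch keeps it.
- inflator: Blue balloon inflator case, fixed on the table, 200 x 150 mm, 81 mm high, grey panel with a gauge on top reaching 108 mm. Origin on the table right below the nipple's root; +x points to its back, the case runs from x = -40 to 160 mm. The nipple leans to its front, local -x.
- crate: Green open plastic crate, fixed, 250 (x) x 200 (y) x 42 mm high, walls and floor 5 mm. Origin: centre of its underside.
- cap: Blue blanking cap, 38 mm diameter, 42 mm high, upright in the crate; origin under its centre. Leave alone.
- reducer: Brass stepped reducer, 34 mm diameter, 46 mm high, upright in the crate; origin under its centre. Leave alone.
- tee: Steel tee fitting, 24 x 54 x 40 mm high, in the crate; origin under its centre. Leave alone.
- nut: Aluminium ring nut, 30 mm diameter, 10 mm high, near the crate's middle; origin under its centre. Leave alone.
- spool: Yellow ribbon spool standing on its end, 72 mm diameter, 50 mm high; origin under its centre. Leave alone.
- jar: Clear jar with red cap, 66 mm diameter, 95 mm high; origin under its centre. Leave alone.
- weight: Orange pumpkin-shaped balloon weight with green stalk, 72 mm diameter, 55 mm high; origin under its centre. Leave alone.
Not all that is in view belongs to the job. Leave any purple look-alike of the coupler alone.

How it is judged:
On the way, in this order (a step that is already met when the one before it is completed fails the run):
1. the coupler is gripped and lifted clear of the crate (height (world z) of coupler above 0.06 m and contact force between the fingers and coupler above 2 N), for 0.2 s.
2. the coupler has snapped on squarely and is pressed home against the collar (value of joint collar above 0.009 m and distance between coupler_seat and nipple_tip below 0.006 m and angle between the z axis of coupler and the z axis of nipple, either way round below 0.14 rad and contact force between the fingers and coupler above 2 N and contact force between coupler and nipple above 4 N), for 0.3 s.
At the end, for the whole second after the job is handed in: Held home on the nipple by the gripper: collar down over 9 mm (12 is home), bore bottom within 6 mm of the nipple tip, axes within 8 degrees, over 4 N between coupler and nipple or collar, fingers on the coupler with over 2 N, coupler at rest (below 20 mm/s) (all of step 2 and linear speed of coupler below 0.02 m/s); the arm keeps its last pose, push and grip.
It fails at once if another fitting or a thing on the counter is moved more than 40 mm (distance of any of cap, reducer, tee, nut, spool, jar, weight from where it was at the start of the episode above 0.04 m).
It also fails if it takes over 42 s, if anything falls off the work surface, if the arm or the gripper's body presses on something with over 40 N, if the wrist force passes 120 N, or if a joint passes its speed limit or range.

## Working session

There is one attempt and no reset: what is moved stays moved. The work goes in short steps, Python scripts to look and compute and a tool call to move; the robot and the scene stay as the last step left them, time stands still between calls to the robot, and variables do not carry over. Pictures are saved under pics/ and viewed, at most 10 in all, crops included, and the job is handed in when it is done.

Besides the shell and the picture viewer there is one more tool, called after "Request:" by a JSON object that holds its "api" and its "payload". servo_tool: Moves the arm, as the interface text tells. Its arguments: {"type":"object","properties":{"motion":{"type":"array","items":{"type":"array","items":{"type":"number"}}},"squeeze":{"type":"number"}},"required":["motion"]}

```bash
mkdir -p pics
cat > h.py <<'E'
import numpy as np, cv2
from station import ctrl
from scipy.spatial.transform import Rotation as R
def tool():
    o=ctrl.get_obs(); T=np.eye(4); T[:3,:3]=R.from_euler('xyz',o['eef_rot']).as_matrix(); T[:3,3]=o['ee_pos']; return T
def shot(n,save=None):
    T=tool(); c=ctrl.camera(n)
    c['wfc']=T@c['hand_eye'] if 'hand_eye' in c else np.linalg.inv(c['camera_from_world'])
    if save: cv2.imwrite(f'pics/{save}.png',c['image'][:,:,::-1])
    return c
def ray(c,u,v):
    d=c['wfc'][:3,:3]@np.array([(u-c['cx'])/c['fx'],-(v-c['cy'])/c['fy'],-1]); return c['wfc'][:3,3],d/np.linalg.norm(d)
def onz(c,u,v,z):
    o,d=ray(c,u,v); return o+d*(z-o[2])/d[2]
def tri(rays):
    A=sum(np.eye(3)-np.outer(d,d) for o,d in rays); b=sum((np.eye(3)-np.outer(d,d))@o for o,d in rays); p=np.linalg.solve(A,b)
    return p,[np.linalg.norm(np.cross(p-o,d)) for o,d in rays]
def proj(c,p):
    q=np.linalg.inv(c['wfc'])@np.r_[p,1]; return c['cx']+c['fx']*q[0]/-q[2], c['cy']-c['fy']*q[1]/-q[2]
E
python3 - <<'E'
from h import *
ims=[]
for n in('scene','top','wrist'):
    c=shot(n,n); ims.append(c['image']); print(n,[k for k in c],c['fx'],c['wfc'][:3,3].round(3),(-c['wfc'][:3,2]).round(2))
print(ctrl.get_obs())
E
```

```text
scene ['image', 'fx', 'fy', 'cx', 'cy', 'camera_from_world', 'wfc'] 383.75582790556626 [1.486 0.011 0.763] [-0.82 -0.01 -0.57]
top ['image', 'fx', 'fy', 'cx', 'cy', 'camera_from_world', 'wfc'] 400.339340601305 [ 0.339 -0.012  1.309] [ 0.2   0.01 -0.98]
wrist ['image', 'fx', 'fy', 'cx', 'cy', 'hand_eye', 'wfc'] 336.14181668633944 [0.134 0.539 0.383] [ 0.23 -0.09 -0.97]
{'time_s': 0.15, 'qpos': array([ 1.12938074e+00,  3.00330251e-01,  1.52141578e+00,  1.77118577e-05,
        1.32068846e+00, -6.66100507e-02]), 'joint_vel': array([ 0.00076182, -0.00062244, -0.00223782, -0.00102206, -0.00018289,
       -0.00035462]), 'tau': array([ 1.79828996e-03, -5.31953180e+01, -3.52828467e+01,  7.08625931e-02,
        2.36132549e-02, -1.21012813e-04]), 'ee_pos': array([0.20134817, 0.51179681, 0.40423345]), 'eef_rot': array([-3.14075382e+00, -7.31524900e-05,  2.76678269e+00]), 'force': array([-0.23260815, -0.21745999, -0.82472079]), 'moment': array([-0.03737162,  0.0235596 ,  0.00042612]), 'grip_force': 0.0, 'grip_width': 0.09373669674183445}
```

View pics/scene.png

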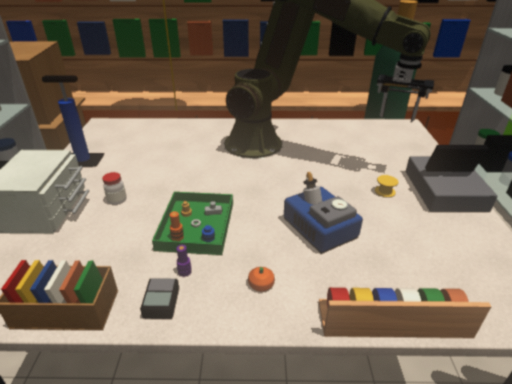

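View pics/top.png

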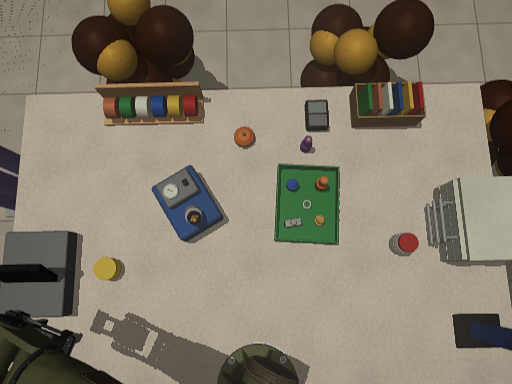

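The scene view shows the coupler at (176,225) in the crate, the purple look-alike at (184,260), and the inflator with its nipple at (310,178). In the top view the coupler is at (323,184) and the nipple at about (195,216).

```bash
cat >> h.py <<'E'
def mask(c,lo,hi,box=None):
    h=cv2.cvtColor(c['image'],cv2.COLOR_RGB2HSV); m=cv2.inRange(h,np.array(lo),np.array(hi))
    if box: k=np.zeros_like(m);k[box[1]:box[3],box[0]:box[2]]=1;m*=k
    return m
E
python3 - <<'E'
from h import *
t=shot('top');s=shot('scene')
print('coupler top', onz(t,323,182,.09), 'nipple top',onz(t,195,216,.15))
print('tri tip',tri([ray(t,195,217),ray(s,310,174)]))
print('tri coup',tri([ray(t,323,181),ray(s,175.5,212)]))
m=mask(t,(105,120,60),(125,255,200),(140,155,240,250)); p=cv2.findContours(m,0,2)[0]; p=max(p,key=cv2.contourArea); r=cv2.minAreaRect(p); b=cv2.boxPoints(r); print([onz(t,*q,.08).round(3) for q in b])
cr=mask(t,(60,120,40),(80,255,200),(260,150,350,255)); p=max(cv2.findContours(cr,0,2)[0],key=cv2.contourArea); print([onz(t,*q,.042).round(3) for q in cv2.boxPoints(cv2.minAreaRect(p))])
big=np.hstack([cv2.resize(t['image'][155:250,140:240],(400,380),interpolation=2),cv2.resize(s['image'][160:250,275:370],(400,380),interpolation=2)])
cv2.imwrite('pics/z.png',big[:,:,::-1])
E
```

```text
coupler top [ 0.61124304 -0.21764502  0.09      ] nipple top [0.50494295 0.17145479 0.15      ]
tri tip (array([0.50105052, 0.17246617, 0.15808578]), [np.float64(0.002289615742572765), np.float64(0.0022896157425727278)])
tri coup (array([ 0.61289006, -0.21707342,  0.09713086]), [np.float64(0.0004533087825240145), np.float64(0.00045330878252402776)])
[array([0.606, 0.325, 0.08 ]), array([0.68 , 0.202, 0.08 ]), array([0.514, 0.105, 0.08 ]), array([0.444, 0.226, 0.08 ])]
[array([ 0.434, -0.078,  0.042]), array([ 0.666, -0.09 ,  0.042]), array([ 0.659, -0.267,  0.042]), array([ 0.427, -0.249,  0.042])]
```

View pics/z.png

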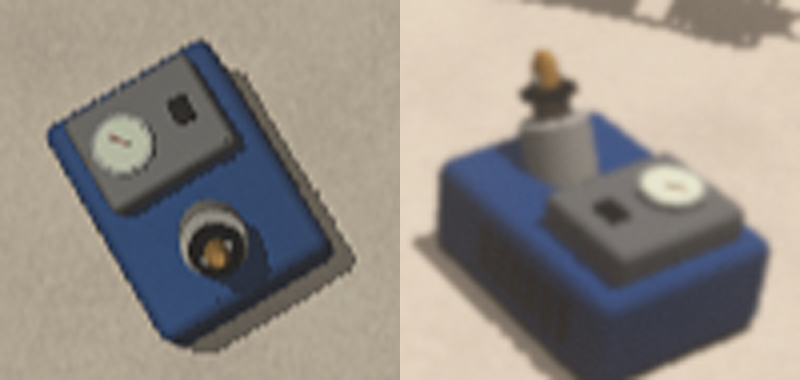

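The zoom shows the nipple leaning away from the gauge, towards the robot. It gives inflator yaw of about 31° and a tip near (0.50, 0.17, 0.16). Next I'll stop over the nipple for a wrist view on the way to the crate.

Request:
{"api": "servo_tool", "payload": {"motion": [[0,5,-5,2,-10],[0,9,-10,2,-20],[0,14,-15,2,-30],[0,18,-20,2,-40],[0,22,-25,2,-50],[0,26,-30,2,-60],[0,30,-34,2,-68],[0,30,-34,2,-68],[0,30,-34,2,-68],[0,30,-34,2,-68]]}}

```text
time_s: 1.5
ee_pos: [0.5006, 0.1729, 0.4247]
eef_rot: [-3.141, -0.0, 1.582]
force: [0.4, 0.5, -0.8]
grip_width: 0.0938
grip_force: 0.0
```

Run:
```python
from h import *
import pickle
c=shot('wrist','w1'); pickle.dump(c,open('w1.pkl','wb'))
print(tool().round(3),c['wfc'][:3,3]); print(proj(c,np.array([.4957,.1755,.161])),proj(c,np.array([.513,.186,.115])))
```

```text
[[-0.012  1.     0.     0.501]
 [ 1.     0.012  0.     0.173]
 [ 0.     0.    -1.     0.425]
 [ 0.     0.     0.     1.   ]] [0.49972798 0.24548564 0.40338858]
(np.float64(243.9872279512114), np.float64(207.51988570334854)) (np.float64(264.8466619220359), np.float64(181.65520546144904))
```

View pics/w1.png

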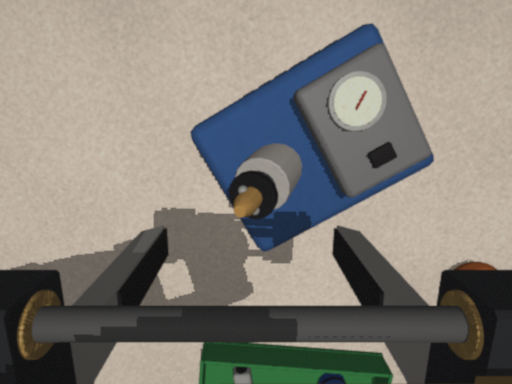

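Request:
{"api": "servo_tool", "payload": {"motion": [[0,5,0,0,0],[0,8,0,0,0],[0,8,0,0,0],[0,8,0,0,0]]}}

```text
time_s: 2.05
ee_pos: [0.5804, 0.1727, 0.4247]
eef_rot: [-3.141, -0.0, 1.581]
force: [-0.0, -0.3, 0.6]
grip_width: 0.0942
grip_force: 0.0
```

Run:
```python
from h import *
import pickle
c=shot('wrist','w2'); pickle.dump(c,open('w2.pkl','wb'))
print(tool().round(3)); print(proj(c,np.array([.4957,.1755,.161])),proj(c,np.array([.513,.186,.115])))
```

```text
[[-0.01   1.     0.     0.58 ]
 [ 1.     0.01   0.     0.173]
 [ 0.     0.    -1.     0.425]
 [ 0.     0.     0.     1.   ]]
(np.float64(137.56441105335676), np.float64(205.92478850666242)) (np.float64(173.64183153900177), np.float64(180.25608984549675))
```

View pics/w2.png

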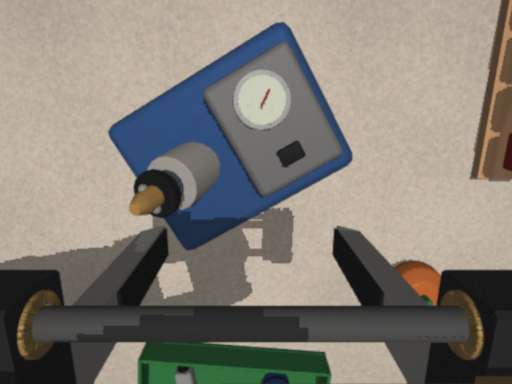

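w1 shows the brass tip at about (240,212) with the balls and black collar at (253,194). In w2 the tip is at about (134,210) and the collar at (157,192).

Run:
```python
from h import *
import pickle
rt=[];rb=[]
for n,bx in(('w1',(225,175,275,225)),('w2',(120,170,175,225))):
    c=pickle.load(open(n+'.pkl','rb'))
    m=mask(c,(8,110,60),(25,255,255),bx); n_,l,st,ce=cv2.connectedComponentsWithStats(m); i=1+st[1:,4].argmax()
    ys,xs=np.where(l==i); P=np.c_[xs,ys].astype(float); vx,vy,x0,y0=cv2.fitLine(P.astype(np.float32),2,0,.01,.01).ravel()
    if vy<0: vx,vy=-vx,-vy
    t=(P-[x0,y0])@[vx,vy]; e=np.array([x0,y0])+np.array([vx,vy])*(t.max()-3); rt.append(ray(c,*e)); print(n,st[i],(x0,y0),(vx,vy),e)
    # axis plane normal
    o,d1=ray(c,x0,y0); _,d2=ray(c,x0+vx*30,y0+vy*30); nn=np.cross(d1,d2); rb.append(nn/np.linalg.norm(nn))
    b=mask(c,(105,120,40),(125,255,220),(80,0,460,260)); k=max(cv2.findContours(b,0,2)[0],key=cv2.contourArea)
    h=cv2.boxPoints(cv2.minAreaRect(k)); q=np.array([onz(c,*p,.081)[:2] for p in h]); print(q.round(4).tolist()); 
    for a in range(4): 
        d=q[(a+1)%4]-q[a]; print(round(np.linalg.norm(d),4),round(np.degrees(np.arctan2(d[1],d[0])),1))
print(tri(rt)); ax=np.cross(*rb); ax/=np.linalg.norm(ax); ax*=np.sign(ax[2]); print('axis',ax, 'lean',np.degrees(np.arccos(ax[2])),'dir',np.degrees(np.arctan2(ax[1],ax[0])))
```

```text
w1 [233 186  30  31 621] (np.float32(247.29308), np.float32(201.86313)) (np.float32(-0.7057353), np.float32(0.7084756)) [237.21723936 211.97808781]
[[0.4397, 0.229], [0.6041, 0.3233], [0.689, 0.2098], [0.5149, 0.0958]]
0.1895 29.8
0.1418 -53.2
0.2081 -146.8
0.1529 119.4
w2 [129 185  36  30 702] (np.float32(146.50713), np.float32(200.46866)) (np.float32(-0.8434173), np.float32(0.53725904)) [132.52288451 209.37665716]
[[0.4436, 0.227], [0.6064, 0.3234], [0.6898, 0.209], [0.5173, 0.0922]]
0.1892 30.6
0.1416 -53.9
0.2083 -145.9
0.1536 118.7
(array([0.49052261, 0.17139461, 0.15783207]), [np.float64(0.000394835926511474), np.float64(0.000394835926511437)])
axis [-0.41693923 -0.21080479  0.88415102] lean 27.852774506781106 dir -153.1788046248107
```

Request:
{"api": "servo_tool", "payload": {"motion": [[0,1,-6,0,0],[0,1,-12,0,0],[0,2,-18,0,0],[0,3,-24,-3,-1],[0,3,-30,-6,-3],[0,3,-36,-6,-5],[0,3,-39,-6,-5],[0,3,-39,-6,-5],[0,3,-39,-6,-5],[0,3,-39,-6,-5]]}}

```text
time_s: 3.35
ee_pos: [0.6114, -0.2167, 0.3651]
eef_rot: [3.141, 0.0, 1.494]
force: [-0.2, 0.7, 0.3]
grip_width: 0.0939
grip_force: 0.0
```

Run:
```python
from h import *
import pickle
c=shot('wrist','w3'); pickle.dump(c,open('w3.pkl','wb'))
print(proj(c,np.array([.6129,-.217,.093])))
```

```text
(np.float64(252.29203012915997), np.float64(207.90662021591737))
```

View pics/w3.png

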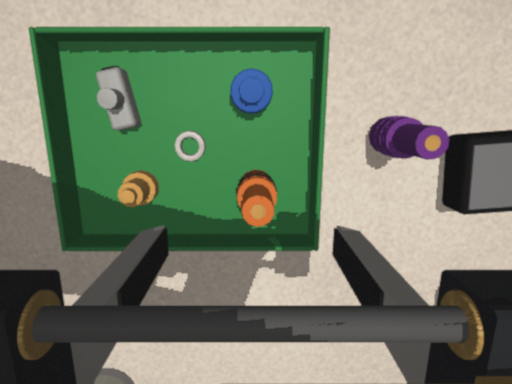

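In w3 the coupler's grip end is at (258,211), and the crate's near (-y) wall is at rows 235–250.

Run:
```python
from h import *
import pickle
c=pickle.load(open('w3.pkl','rb'))
m=mask(c,(3,150,60),(18,255,255),(225,150,290,235)); k=max(cv2.findContours(m,0,2)[0],key=cv2.contourArea); print(cv2.boundingRect(k))
cap=mask(c,(8,90,190),(20,190,255),(225,190,290,235)); ys,xs=np.where(cap); print('endmask',len(xs),xs.mean() if len(xs) else 0,ys.mean() if len(xs) else 0)
print('end',onz(c,258,211,.093)); t=shot('top'); s=shot('scene')
print('3view',tri([ray(c,258,211),ray(s,175.5,212)]))
for p in((64,249),(319,249),(330,29),(33,29)): print(p,onz(c,*p,.042).round(4))
```

```text
(237, 175, 40, 52)
endmask 804 257.5286069651741 208.59950248756218
end [ 0.61714638 -0.21983104  0.093     ]
3view (array([ 0.61711928, -0.21696675,  0.10055438]), [np.float64(0.0005653084094498174), np.float64(0.0005653084094498252)])
(64, 249) [ 0.4278 -0.2594  0.042 ]
(319, 249) [ 0.6732 -0.2777  0.042 ]
(330, 29) [ 0.687 -0.084  0.042]
(33, 29) [ 0.4435 -0.0656  0.042 ]
```

Request:
{"api": "servo_tool", "payload": {"motion": [[0,0.5,-0.2,-3,0],[0,0.5,-0.2,-6,0],[0,0.5,-0.2,-9,0],[0,0.5,-0.2,-11.2,0],[0.5,0.5,-0.2,-11.2,0],[1,0.5,-0.2,-11.2,0],[1,0.5,-0.2,-11.2,0],[1,0.5,-0.2,-11.2,0],[1,0.5,-0.2,-11.2,0],[1,0.5,-0.2,-11.2,0]], "squeeze": 12}}

```text
time_s: 4.75
ee_pos: [0.6163, -0.2202, 0.2528]
eef_rot: [3.141, 0.0, 1.493]
force: [0.0, 0.9, 0.7]
grip_width: 0.0376
grip_force: 0.0
```

Request:
{"api": "servo_tool", "payload": {"motion": [[1,0,0,0,0],[1,0,0,0,0],[1,0,0,0,0],[1,0,0,0,0]]}}

```text
time_s: 5.25
ee_pos: [0.6164, -0.2202, 0.2526]
eef_rot: [-3.142, -0.0, 1.493]
force: [0.4, 0.8, 0.6]
grip_width: 0.0256
grip_force: 12.0
```

Request:
{"api": "servo_tool", "payload": {"motion": [[1,0,0,1,0],[1,0,0,1.7,0],[1,-0.1,-1,1.7,0],[1,-0.2,-2,1.7,0],[1,-0.2,-3,1.7,0],[1,-0.3,-3.6,1.7,0],[1,-0.3,-4.2,1.8,0]]}}

```text
time_s: 6.12
ee_pos: [0.6133, -0.2623, 0.2705]
eef_rot: [-3.141, -0.001, 1.493]
force: [-1.0, 4.5, -1.0]
grip_width: 0.0255
grip_force: 12.0
```

Request:
{"api": "servo_tool", "payload": {"motion": [[1,0,-0.5,0.1,0],[1,-0.1,-0.9,0.2,0],[1,-0.1,-0.9,0.2,0]]}}

```text
time_s: 6.5
ee_pos: [0.6123, -0.2715, 0.2727]
eef_rot: [3.141, 0.0, 1.493]
force: [-0.6, 1.9, -0.2]
grip_width: 0.0257
grip_force: 12.0
```

Run:
```python
from h import *
import pickle
c=shot('wrist'); s=shot('scene'); pickle.dump((c,s),open('w4.pkl','wb'))
a=c['image'][80:384,60:440]; b=s['image'][180:280,130:250]
cv2.imwrite('pics/a4.png',np.hstack([cv2.resize(a,(400,320)),cv2.resize(b,(384,320),interpolation=2)])[:,:,::-1])
```

```text
(no output)
```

View pics/a4.png

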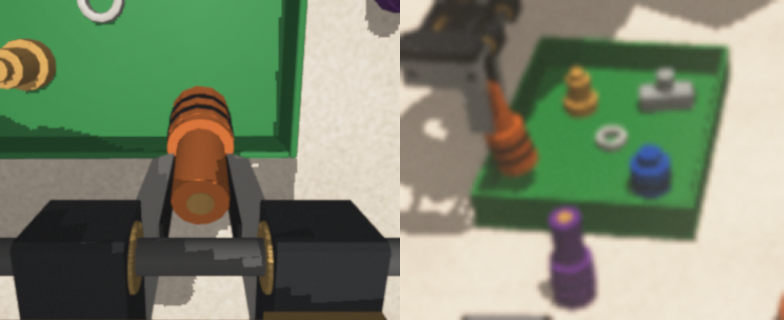

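The coupler is now tilted over the wall, leaning along tool -x. In the wrist crop its end face is at (200,205) and the bands at (200,105). I'll compute the angle.

Run:
```python
from h import *
import pickle
c,s=pickle.load(open('w4.pkl','rb')); T=tool(); g=(T@[0,0,.18,1])[:3]; tx=T[:3,0]; print('grasp',g)
m=mask(s,(3,130,60),(18,255,255),(150,200,180,240)); n_,l,st,ce=cv2.connectedComponentsWithStats(cv2.morphologyEx(m,3,np.ones((5,5)))); i=1+st[1:,4].argmax(); ys,xs=np.where(l==i); print(st[i])
vx,vy,x0,y0=cv2.fitLine(np.c_[xs,ys].astype(np.float32),2,0,.01,.01).ravel()
print('img angle',np.degrees(np.arctan2(vx,vy)),x0,y0)
for th in range(10,40,3):
    a=-tx*np.sin(np.radians(th))+np.array([0,0,1])*np.cos(np.radians(th))
    p=np.array(proj(s,g)); q=np.array(proj(s,g-a*.066)); d=q-p
    e=proj(c,g+a*.02); sh=proj(c,g-a*.068-tx*0)
    print(th,'scene ang',round(np.degrees(np.arctan2(*d)),1),'mouth',q.round(1),'wrist end',np.round(e,1),'shoulder near edge',np.round(proj(c,g-a*.024+18e-3*(tx*np.cos(np.radians(th))+np.array([0,0,1])*np.sin(np.radians(th)))),1))
```

```text
grasp [ 0.61235911 -0.2713788   0.09273389]
[157 205  16  30 238]
img angle 17.818363 163.87816 222.05042
10 scene ang 21.4 mouth [163.9 230.6] wrist end [250.6 282.8] shoulder near edge [250.6 205.4]
13 scene ang 24.5 mouth [165.  230.5] wrist end [250.6 284.6] shoulder near edge [250.6 204.1]
16 scene ang 27.5 mouth [166.1 230.3] wrist end [250.6 286.3] shoulder near edge [250.6 203. ]
19 scene ang 30.5 mouth [167.1 230.1] wrist end [250.6 287.9] shoulder near edge [250.6 202. ]
22 scene ang 33.3 mouth [168.1 229.9] wrist end [250.6 289.4] shoulder near edge [250.6 201.1]
25 scene ang 36.1 mouth [169.1 229.6] wrist end [250.6 290.8] shoulder near edge [250.7 200.4]
28 scene ang 38.8 mouth [170.1 229.2] wrist end [250.6 292.1] shoulder near edge [250.7 199.8]
31 scene ang 41.4 mouth [171.  228.8] wrist end [250.6 293.3] shoulder near edge [250.7 199.3]
34 scene ang 43.9 mouth [171.9 228.4] wrist end [250.6 294.3] shoulder near edge [250.7 199. ]
37 scene ang 46.4 mouth [172.8 227.9] wrist end [250.6 295.3] shoulder near edge [250.7 198.8]
```

Request:
{"api": "servo_tool", "payload": {"motion": [[1,0,0.5,4,0],[1,0,1,9,0],[1,0,1,9,0],[1,0,1,9,0],[1,0,1,9,0]], "squeeze": 14}}

```text
time_s: 7.22
ee_pos: [0.6123, -0.2613, 0.361]
eef_rot: [-3.139, -0.001, 1.493]
force: [0.0, -0.4, -1.9]
grip_width: 0.0257
grip_force: 14.0
```

Run:
```python
from h import *
import pickle
c=shot('wrist'); s=shot('scene'); pickle.dump((c,s),open('w5.pkl','wb'))
T=tool(); g=(T@[0,0,.18,1])[:3]; p=proj(s,g); print('g scene',p,'wrist g',proj(c,g),'tips',[proj(c,(T@[0,y,.199,1])[:3]) for y in(-.013,.013)])
u,v=int(p[0]),int(p[1])
a=c['image'][130:334,150:350]; b=s['image'][v-20:v+31,u-25:u+25]
cv2.imwrite('pics/a5.png',np.hstack([cv2.resize(a,(400,408)),cv2.resize(b,(400,408),interpolation=2)])[:,:,::-1]); print(u,v)
```

```text
g scene (np.float64(156.17082244103784), np.float64(187.277803158375)) wrist g (np.float64(250.87921966371061), np.float64(258.21564716161674)) tips [(np.float64(227.83270221147257), np.float64(243.9119765318987)), (np.float64(273.89574512023773), np.float64(244.0010973766041))]
156 187
```

View pics/a5.png

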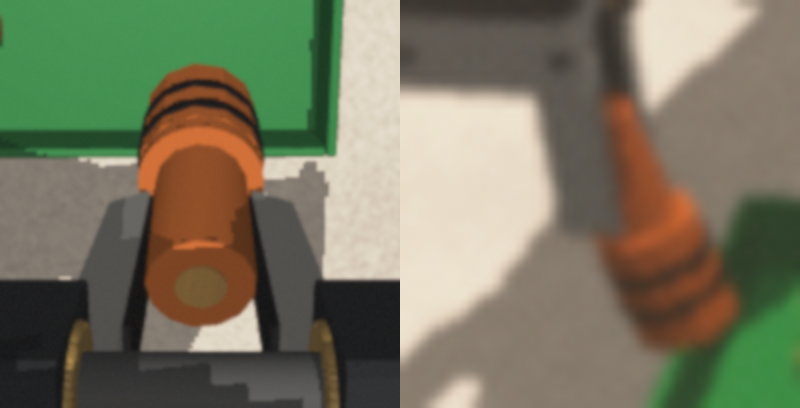

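The wrist crop shows the end face centre at (200,288), the shoulder's upper edge at (200,127) and the mouth's far edge at (200,65). The scene crop shows the sleeve with its shoulder centre near (645,215) and mouth near (692,320), visibly tilted.

Run:
```python
from h import *
import pickle
from scipy.optimize import least_squares
c,s=pickle.load(open('w5.pkl','rb')); T=c['wfc']@np.linalg.inv(c['hand_eye']); tx=T[:3,0]; Z=np.array([0,0,1.]); g=(T@[0,0,.18,1])[:3]
def f(p):
    th=p[2]; a=-tx*np.sin(th)+Z*np.cos(th); u=tx*np.cos(th)+Z*np.sin(th)
    m=g+p[0]*tx+p[1]*Z-a*.068   # mouth centre
    r=[proj(c,m+a*.088)[1]-274, proj(c,m+a*.044+u*.018)[1]-193.5, proj(c,m+u*.018)[1]-162.5]
    sm=proj(s,m); ss=proj(s,m+a*.044)
    r+=[sm[0]-167.5+p[3],(sm[1]-207.2)+p[4],ss[0]-161.7+p[3],ss[1]-194+p[4]]
    return np.r_[r,p[3]*.7,p[4]*.7]
q=least_squares(f,[0,0,.3,0,0]); print(q.x[:2]*1000,'mm tilt',np.degrees(q.x[2]),q.x[3:],'res',f(q.x).round(1))
```

```text
[6.22057205 0.98473673] mm tilt 13.880066957450921 [0.1424111  0.03097676] res [ 0.  -0.  -0.  -0.1 -0.3  0.   0.3  0.1  0. ]
```

It's tilted 13.9° but sits 6 mm off the pad centre. I'll set it back down in the crate, regrip it centred, and tilt it further.

Request:
{"api": "servo_tool", "payload": {"motion": [[1,0,2.4,-4,0],[1,0,2.4,-8,0],[1,0,2.4,-10,0],[1,0,2.4,-10.5,0],[1,0,2.4,-10.8,0],[1,0,2.4,-10.8,0],[0.5,0,2.4,-10.8,0],[0.4,0,2.4,-10.8,0],[0.4,0,2.4,-10.8,0],[0.4,0,2.4,-10.8,0]], "squeeze": 8}}

```text
time_s: 8.57
ee_pos: [0.6124, -0.2372, 0.2547]
eef_rot: [3.142, 0.0, 1.493]
force: [-0.6, 0.0, -0.4]
grip_width: 0.056
grip_force: 0.0
```

Run:
```python
from h import *
import pickle
c=shot('wrist'); s=shot('scene'); pickle.dump((c,s),open('w6.pkl','wb')); cv2.imwrite('pics/w6.png',c['image'][130:334,150:350,::-1])
T=tool(); tx=T[:3,0]; print(ctrl.get_obs()['grip_width'],T[:3,3])
m=mask(s,(3,130,60),(18,255,255),(155,195,200,245)); n_,l,st,ce=cv2.connectedComponentsWithStats(m); print('scene',st[1:],ce[1:].round(1))
w=mask(c,(3,130,40),(18,255,255),(200,130,300,320)); n_,l,st,ce=cv2.connectedComponentsWithStats(w); i=1+st[1:,4].argmax(); print(st[i])
for off in(0,4,8):
    b=np.array([T[0,3],T[1,3],.005])+tx*off/1000; z=np.array([0,0,1])
    print(off,'wrist end c',np.round(proj(c,b+.088*z),1),'end near edge',np.round(proj(c,b+.088*z-tx*.013),1),'shoulder far edge',np.round(proj(c,b+.044*z+tx*.018),1),'mouth far',np.round(proj(c,b+tx*.018),1),'scene',np.round(proj(s,b),1),np.round(proj(s,b+.088*z),1))
```

```text
0.05687588225843955 [ 0.61235606 -0.23718571  0.25467056]
scene [[172 202  19  34 304]
 [175 236  10   4  20]] [[179.9 219.2]
 [179.8 237.8]]
[ 219  160   63  105 5075]
0 wrist end c [250.5 274.7] end near edge [250.5 300. ] shoulder far edge [250.6 209.7] mouth far [250.6 191.8] scene [172.5 236.3] [168.9 213. ]
4 wrist end c [250.5 266.7] end near edge [250.5 292.3] shoulder far edge [250.6 203. ] mouth far [250.6 186.2] scene [173.8 236.3] [170.2 213.1]
8 wrist end c [250.6 258.6] end near edge [250.5 284.6] shoulder far edge [250.6 196.2] mouth far [250.6 180.6] scene [175.1 236.4] [171.6 213.2]
```

View pics/w6.png

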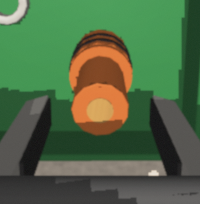

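The crop shows the coupler standing upright, with its end at about (99,110), roughly 19 mm towards tool +x. I'll recentre, grip and tilt with a longer lever.

Request:
{"api": "servo_tool", "payload": {"motion": [[0.4,0.1,1.9,0,0],[0.4,0.1,1.9,0,0],[0.8,0.1,1.9,0,0],[1,0.1,1.9,0,0],[1,0.1,1.9,0,0],[1,0.1,1.9,0,0],[1,0.1,1.9,0,0],[1,0.1,1.9,0,0],[1,0.1,1.9,0,0]], "squeeze": 12}}

```text
time_s: 9.8
ee_pos: [0.6133, -0.2182, 0.2546]
eef_rot: [-3.142, -0.0, 1.493]
force: [-0.3, -0.1, -0.3]
grip_width: 0.0258
grip_force: 12.0
```

Request:
{"api": "servo_tool", "payload": {"motion": [[1,0,0,1.3,0],[1,0,0,2.5,0],[1,-0.1,-1,2.5,0],[1,-0.2,-2,2.5,0],[1,-0.2,-3,2.5,0],[1,-0.3,-3.5,2.5,0],[1,-0.3,-4,2.5,0],[1,-0.3,-4.5,2.5,0],[1,-0.4,-5,2.5,0],[1,-0.4,-5.5,2.5,0]]}}

```text
time_s: 11.05
ee_pos: [0.6094, -0.2734, 0.2798]
eef_rot: [3.141, 0.0, 1.493]
force: [0.2, 1.2, -0.3]
grip_width: 0.0255
grip_force: 12.0
```

```bash
cat > est.py <<'E'
from h import *
import sys
c=shot('wrist'); T=tool(); tx=T[:3,0]; Z=np.array([0,0,1.]); g=(T@[0,0,.18,1])[:3]
w=mask(c,(3,130,40),(18,255,255),(200,100,300,330)); w=cv2.morphologyEx(w,3,np.ones((9,9)))
n_,l,st,ce=cv2.connectedComponentsWithStats(w); i=1+st[1:,4].argmax(); v0,v1=st[i][1],st[i][1]+st[i][3]; print('blob',st[i],'v',v0,v1)
# far mouth edge v0 and end near edge v1: solve offset and tilt (z offset 1 mm)
from scipy.optimize import fsolve
def f(p):
    th=p[1]; a=-tx*np.sin(th)+Z*np.cos(th); u=tx*np.cos(th)+Z*np.sin(th); m=g+p[0]*tx-a*.068
    return [proj(c,m+u*.018)[1]-v0, proj(c,m+a*.088-u*.013)[1]-v1]
q=fsolve(f,[0,.3]); print('offset mm',q[0]*1000,'tilt',np.degrees(q[1]),'force',ctrl.get_obs()['force'])
E
python3 est.py
```

```text
blob [ 219  161   63  125 6351] v 161 286
offset mm 10.801650682022869 tilt 10.751166143871846 force [0.89728688 1.18921676 0.23837467]
```

Request:
{"api": "servo_tool", "payload": {"motion": [[1,0,-0.4,0,0],[1,-0.1,-0.8,0,0],[1,-0.1,-0.8,0,0],[1,-0.1,0.5,4,0],[1,-0.1,0.5,8,0],[1,-0.1,0.5,8,0],[1,-0.1,0.5,8,0]], "squeeze": 14}}

```text
time_s: 11.98
ee_pos: [0.6082, -0.2682, 0.3585]
eef_rot: [-3.14, -0.0, 1.493]
force: [0.3, -0.1, -1.2]
grip_width: 0.0257
grip_force: 14.0
```

```bash
python3 est.py
python3 - <<'E'
from h import *
import pickle
a=pickle.load(open('w5.pkl','rb')); b=(shot('wrist'),shot('scene')); pickle.dump(b,open('w7.pkl','wb'))
for c,s in(a,b):
    T=c['wfc']@np.linalg.inv(c['hand_eye']); g=(T@[0,0,.18,1])[:3]; p=np.array(proj(s,g))
    u,v=map(int,p)
    m=cv2.morphologyEx(mask(s,(3,130,60),(18,255,255),(u-20,v+2,u+25,v+28)),3,np.ones((5,5)))
    n_,l,st,ce=cv2.connectedComponentsWithStats(m); i=1+st[1:,4].argmax(); ys,xs=np.where(l==i)
    k=max(cv2.findContours((l==i).astype(np.uint8),0,2)[0],key=cv2.contourArea)
    print('g',p.round(1),'bbox rel',(st[i][:2]-p).round(1),st[i][2:],'fit',cv2.fitLine(np.c_[xs,ys].astype(np.float32),2,0,.01,.01).ravel().round(3)-np.r_[0,0,p].round(1))
    for r in range(st[i][1],st[i][1]+st[i][3]):
        x=xs[ys==r]; print(round(r-p[1],1),round(x.min()-p[0],1),round(x.max()-p[0],1),end=' | ')
    w=cv2.morphologyEx(mask(c,(3,130,40),(18,255,255),(200,100,300,330)),3,np.ones((9,9))); y,x=np.where(w); cols=[(x==q).sum() for q in range(235,266,6)]; print('\nwrist',y.min(),y.max(),x.min(),x.max())
E
```

```text
blob [ 219  150   63  134 6922] v 150 284
offset mm 11.566819797704646 tilt 16.467769131665882 force [ 0.0885131   1.59435385 -1.30014438]
g [156.2 187.4] bbox rel [-0.2  1.6] [ 17  21 219] fit [ 0.377       0.926       8.11500244 12.24399719]
1.6 2.8 6.8 | 2.6 2.8 7.8 | 3.6 2.8 9.8 | 4.6 2.8 10.8 | 5.6 2.8 10.8 | 6.6 2.8 10.8 | 7.6 2.8 11.8 | 8.6 2.8 11.8 | 9.6 -0.2 11.8 | 10.6 0.8 12.8 | 11.6 0.8 13.8 | 12.6 1.8 13.8 | 13.6 2.8 13.8 | 14.6 3.8 14.8 | 15.6 3.8 15.8 | 16.6 3.8 15.8 | 17.6 4.8 15.8 | 18.6 5.8 15.8 | 19.6 5.8 14.8 | 20.6 5.8 13.8 | 21.6 5.8 12.8 | 
wrist 162 292 219 281
g [154.2 187.4] bbox rel [1.8 1.6] [ 18  22 244] fit [ 0.495       0.86900002  9.9269989  11.98499451]
1.6 2.8 8.8 | 2.6 2.8 8.8 | 3.6 2.8 10.8 | 4.6 2.8 12.8 | 5.6 2.8 12.8 | 6.6 2.8 12.8 | 7.6 2.8 13.8 | 8.6 2.8 13.8 | 9.6 1.8 13.8 | 10.6 1.8 15.8 | 11.6 2.8 16.8 | 12.6 3.8 16.8 | 13.6 4.8 16.8 | 14.6 5.8 17.8 | 15.6 5.8 18.8 | 16.6 5.8 18.8 | 17.6 6.8 18.8 | 18.6 7.8 17.8 | 19.6 7.8 16.8 | 20.6 7.8 16.8 | 21.6 8.8 14.8 | 22.6 11.8 12.8 | 
wrist 150 283 219 281
```

Run:
```python
from h import *
import pickle
from scipy.optimize import least_squares
for fn,vt,vb,S,M in(('w5.pkl',292,162,(161.7,194),(167.5,207.2)),('w7.pkl',283.5,150,(161.7,193.8),(168.3,207.6))):
    c,s=pickle.load(open(fn,'rb')); T=c['wfc']@np.linalg.inv(c['hand_eye']); tx=T[:3,0]; Z=np.array([0,0,1.]); g=(T@[0,0,.18,1])[:3]
    def f(p):
        th=p[2]; a=-tx*np.sin(th)+Z*np.cos(th); u=tx*np.cos(th)+Z*np.sin(th); m=g+p[0]*tx+p[1]*Z-a*.068
        return np.r_[proj(c,m+a*.088-u*.013)[1]-vt, proj(c,m+u*.018)[1]-vb, np.subtract(proj(s,m),M),np.subtract(proj(s,m+a*.044),S)]
    q=least_squares(f,[0,0,.3]); print(q.x[:2]*1000,np.degrees(q.x[2]),f(q.x).round(1))
```

```text
[7.85748459 1.00992826] 12.5750229338586 [ 0.  -0.  -0.2 -0.3  0.3  0.3]
[12.34087088  0.49090863] 15.871300441041633 [ 0.   0.  -0.2 -0.7  0.3  0.7]
```

The grip offset is about 12 mm: the coupler pivots about its upper end in the pads, and my centring was about 5 mm short. I'll set it down once more and regrip with a deliberate -5 mm offset.

Request:
{"api": "servo_tool", "payload": {"motion": [[1,0,2.2,-4,0],[1,0,2.2,-8,0],[1,0,2.2,-10,0],[1,0,2.2,-10.5,0],[1,0,2.2,-10.5,0],[0.5,0,2.2,-10.5,0],[0.4,0,2.2,-10.5,0],[0.4,0,2.2,-10.5,0],[0.4,0,2.2,-10.5,0],[0.4,0.2,4,-10.5,0],[0.4,0.3,5.8,-10.3,0],[0.6,0.3,5.8,-10.3,0],[0.8,0.3,5.8,-10.3,0],[1,0.3,5.8,-10.3,0],[1,0.3,5.8,-10.3,0],[1,0.3,5.8,-10.3,0],[1,0.3,5.8,-10.3,0],[1,0.3,5.8,-10.3,0]], "squeeze": 12}}

```text
time_s: 14.38
ee_pos: [0.6113, -0.2102, 0.2566]
eef_rot: [-3.141, -0.0, 1.493]
force: [-0.9, -0.5, -0.7]
grip_width: 0.026
grip_force: 12.0
```

```bash
python3 est.py
```

```text
blob [ 223  197   55  107 4803] v 197 304
offset mm -1.412175317662257 tilt -1.709441233268934 force [-0.22657884 -0.33272319 -0.88985548]
```

Request:
{"api": "servo_tool", "payload": {"motion": [[1,0,0,1.2,0],[1,0,0,2.3,0],[1,-0.1,-1,2.3,0],[1,-0.1,-2,2.3,0],[1,-0.2,-3,2.3,0],[1,-0.3,-4,2.3,0],[1,-0.3,-4.5,2.3,0],[1,-0.4,-5,2.3,0],[1,-0.4,-5.5,2.3,0],[1,-0.5,-6,2.3,0],[1,-0.5,-6.5,2.2,0],[1,-0.5,-6.9,2.2,0]]}}

```text
time_s: 15.92
ee_pos: [0.6063, -0.2795, 0.2784]
eef_rot: [-3.141, -0.0, 1.493]
force: [-0.2, 2.4, -0.5]
grip_width: 0.0258
grip_force: 12.0
```

```bash
python3 est.py
```

```text
blob [ 219  150   63  143 7347] v 150 293
offset mm 7.861839619825386 tilt 20.895450682865167 force [-0.26601992  2.17754615 -0.05272746]
```

Request:
{"api": "servo_tool", "payload": {"motion": [[1,0,-0.4,0,0],[1,0,-0.7,0,0],[1,0,-0.7,0,0],[1,0,0.5,4,0],[1,0,0.5,8,0],[1,0,0.5,8,0],[1,0,0.5,8,0]], "squeeze": 25}}

```text
time_s: 16.85
ee_pos: [0.6062, -0.2744, 0.3577]
eef_rot: [-3.141, 0.0, 1.493]
force: [0.5, 0.7, -1.7]
grip_width: 0.0254
grip_force: 25.0
```

```bash
python3 est.py
python3 - <<'E'
from h import *
import pickle
b=(shot('wrist'),shot('scene')); pickle.dump(b,open('w8.pkl','wb')); c,s=b
T=c['wfc']@np.linalg.inv(c['hand_eye']); g=(T@[0,0,.18,1])[:3]; p=np.array(proj(s,g)); u,v=map(int,p); print(g,p)
m=cv2.morphologyEx(mask(s,(3,130,60),(18,255,255),(u-20,v+2,u+28,v+30)),3,np.ones((5,5)))
n_,l,st,ce=cv2.connectedComponentsWithStats(m); i=1+st[1:,4].argmax(); ys,xs=np.where(l==i)
for r in range(st[i][1],st[i][1]+st[i][3]):
    x=xs[ys==r]; print(round(r-p[1],1),round(x.min()-p[0],1),round(x.max()-p[0],1),end=' | ')
E
```

```text
blob [ 219  142   63  148 7676] v 142 290
offset mm 8.777976554897936 tilt 24.859056371996704 force [-0.68007524  0.13443451 -1.3656429 ]
[ 0.6058941  -0.2742685   0.17718907] [152.14965301 187.28726561]
1.7 1.9 7.9 | 2.7 2.9 8.9 | 3.7 2.9 11.9 | 4.7 2.9 12.9 | 5.7 2.9 13.9 | 6.7 2.9 13.9 | 7.7 2.9 14.9 | 8.7 2.9 14.9 | 9.7 2.9 16.9 | 10.7 2.9 16.9 | 11.7 2.9 17.9 | 12.7 3.9 19.9 | 13.7 5.9 19.9 | 14.7 7.9 20.9 | 15.7 7.9 20.9 | 16.7 7.9 20.9 | 17.7 8.9 19.9 | 18.7 10.9 18.9 | 19.7 10.9 17.9 | 20.7 10.9 16.9 | 21.7 11.9 14.9 |
```

Request:
{"api": "servo_tool", "payload": {"motion": [[1,-1,3,5,-6],[1,-3,8,8,-14],[1,-5,13,9,-22],[1,-7,18,9,-30],[1,-9,24,9,-38],[1,-11,30,9,-46],[1,-13,36,9,-52],[1,-15,42.6,9,-55.6],[1,-15,42.6,9,-55.6],[1,-15,42.6,9,-55.6],[1,-15,42.6,9,-55.6]], "squeeze": 40}}

```text
time_s: 18.38
ee_pos: [0.4568, 0.1508, 0.4484]
eef_rot: [3.142, 0.001, 0.521]
force: [-0.3, 0.1, -1.3]
grip_width: 0.0254
grip_force: 40.0
```

```bash
python3 est.py
python3 - <<'E'
from h import *
c=shot('wrist'); s=shot('scene'); t=shot('top'); T=tool(); print(T.round(3))
tip=np.array([.494,.173,.160]); print('tip proj w/s/t',np.round(proj(c,tip),1),np.round(proj(s,tip),1),np.round(proj(t,tip),1))
a=c['image'][60:300,130:370]; b=s['image'][130:220,265:355]
cv2.imwrite('pics/a9.png',np.hstack([cv2.resize(a,(400,400)),cv2.resize(b,(400,400),interpolation=2)])[:,:,::-1])
E
```

```text
blob [ 219  126   63  164 8004] v 126 290
offset mm 8.097407075700005 tilt 36.92028670406745 force [-0.24904221 -0.19735162 -1.11202359]
[[ 0.867  0.498 -0.     0.457]
 [ 0.498 -0.867 -0.     0.151]
 [-0.     0.    -1.     0.449]
 [ 0.     0.     0.     1.   ]]
tip proj w/s/t [250.3 148.1] [309.2 172.3] [193.9 219.3]
```

View pics/a9.png

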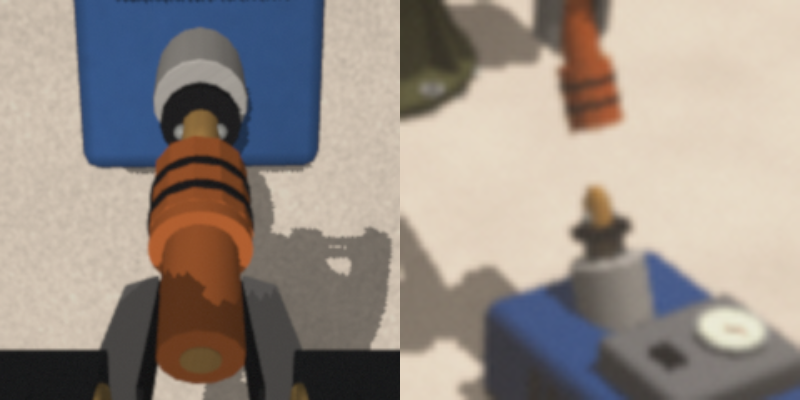

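The last view shows the coupler's mouth lined up laterally with the brass nipple (wrist crop x≈200 for both). The scene tip at (309.3,172.1) matches my estimate, so I'll approach along the axis.

Request:
{"api": "servo_tool", "payload": {"motion": [[1,0.1,0.1,-1.8,0],[1,0.1,0.1,-3.6,0],[1,0.3,0.2,-4.1,0],[1,0.5,0.3,-4.5,0],[1,0.6,0.4,-5,0],[1,0.8,0.5,-5.4,0],[1,0.8,0.5,-5.4,0]]}}

```text
time_s: 19.45
ee_pos: [0.4644, 0.1569, 0.3944]
eef_rot: [-3.141, 0.0, 0.522]
force: [-0.0, -0.1, -0.9]
grip_width: 0.0249
grip_force: 40.0
```

Run:
```python
from h import *
o=ctrl.get_obs(); print(o['ee_pos'],o['force'],o['moment'])
c=shot('wrist'); cv2.imwrite('pics/w10.png',c['image'][:,:,::-1])
w=mask(c,(3,130,40),(18,255,255),(200,90,300,330)); 
for u in(235,251,266): y=np.where(w[:,u])[0]; print(u,y.min(),y.max())
```

```text
[0.46443317 0.15688114 0.39444275] [-0.01821101 -0.13137666 -0.86722746] [-0.02494525  0.15578547  0.01744048]
235 145 286
251 141 289
266 146 286
```

Request:
{"api": "servo_tool", "payload": {"motion": [[1,0.2,0.1,-0.4,0],[1,0.3,0.2,-0.7,0],[1,0.4,0.2,-1.1,0],[1,0.4,0.2,-1.1,0]]}}

```text
time_s: 20.0
ee_pos: [0.4685, 0.1585, 0.3834]
eef_rot: [3.141, 0.0, 0.522]
force: [0.8, -4.1, 1.4]
grip_width: 0.0255
grip_force: 40.0
```

Request:
{"api": "servo_tool", "payload": {"motion": [[1,0.08,-0.13,0,0],[1,0.08,-0.13,0,0]]}}

```text
time_s: 20.25
ee_pos: [0.4692, 0.1575, 0.3835]
eef_rot: [-3.141, 0.0, 0.522]
force: [-0.9, -1.2, -1.5]
grip_width: 0.0254
grip_force: 40.0
```

Request:
{"api": "servo_tool", "payload": {"motion": [[1,0.1,0.06,-0.27,0],[1,0.2,0.12,-0.55,0],[1,0.2,0.12,-0.55,0]], "squeeze": 60}}

```text
time_s: 20.62
ee_pos: [0.4711, 0.1588, 0.3781]
eef_rot: [-3.141, -0.0, 0.522]
force: [-0.1, -1.4, -0.7]
grip_width: 0.0252
grip_force: 60.0
```

Request:
{"api": "servo_tool", "payload": {"motion": [[1,0.1,0.06,-0.27,0],[1,0.2,0.12,-0.55,0],[1,0.2,0.12,-0.55,0]]}}

```text
time_s: 21.0
ee_pos: [0.4732, 0.16, 0.3726]
eef_rot: [-3.142, -0.0, 0.522]
force: [-2.1, -1.6, 5.9]
grip_width: 0.025
grip_force: 60.0
```

Request:
{"api": "servo_tool", "payload": {"motion": [[1,0.07,0.04,-0.18,0],[1,0.14,0.08,-0.37,0],[1,0.14,0.08,-0.37,0]]}}

```text
time_s: 21.38
ee_pos: [0.4746, 0.1608, 0.3694]
eef_rot: [3.142, -0.0, 0.522]
force: [-4.0, -2.1, 7.9]
grip_width: 0.0251
grip_force: 60.0
```

Request:
{"api": "servo_tool", "payload": {"motion": [[1,0.07,0.04,-0.18,0],[1,0.14,0.08,-0.37,0],[1,0.14,0.08,-0.37,0]]}}

```text
time_s: 21.75
ee_pos: [0.4753, 0.1612, 0.3689]
eef_rot: [3.141, 0.0, 0.523]
force: [-30.9, -12.6, 49.9]
grip_width: 0.025
grip_force: 60.1
```

```bash
python3 est.py
python3 - <<'E'
from h import *
o=ctrl.get_obs(); print(o['ee_pos'],o['force'],o['moment'])
E
```

```text
blob [ 219  142   63  148 7742] v 142 290
offset mm 8.446728753835226 tilt 24.528637579335253 force [-29.20874112 -12.64869579  49.48610798]
[0.475266   0.16121864 0.36889058] [-29.20874112 -12.64869579  49.48610798] [-2.20782415  5.52388221  0.09844142]
```

The travel along the axis is 47.5 mm against 48 expected, and it ended in a hard stop after the catch, so the coupler is home. I'll ease the push to a moderate level.

Request:
{"api": "servo_tool", "payload": {"motion": [[1,-0.07,-0.04,0.18,0],[1,-0.07,-0.04,0.18,0],[1,-0.07,-0.04,0.18,0],[1,-0.07,-0.04,0.18,0]]}}

```text
time_s: 22.3
ee_pos: [0.4749, 0.161, 0.3691]
eef_rot: [3.141, -0.0, 0.522]
force: [-15.6, -7.4, 28.6]
grip_width: 0.0251
grip_force: 60.0
```

Run:
```python
from h import *
c=shot('wrist'); n=np.array([-.352,-.203,.9135]); u=np.array([.866*.9135,.5*.9135,.4067]); root=np.array([.494,.173,.160])-.05*n
for k in(.012,.018,.030,.040): print(k,'mouth far',np.round(proj(c,root+k*n+.018*u),1),'end near',np.round(proj(c,root+(k+.088)*n-.013*u),1))
w=mask(c,(3,130,40),(18,255,255),(200,90,300,330)); y=np.where(w[:,251])[0]; print(y.min(),y.max()); print(ctrl.get_obs()['force'])
```

```text
0.012 mouth far [250.  139.6] end near [249.9 284.8]
0.018 mouth far [250.  144.4] end near [249.9 295.3]
0.03 mouth far [250.  154.5] end near [249.9 318.3]
0.04 mouth far [250.  163.6] end near [249.8 339.8]
142 289
[-16.69880884  -6.89989676  29.21420779]
```

```bash
python3 -c "
from station import ctrl
print(ctrl.hand_in())"
```

```text
the job is handed in; nothing more can be done
None
```

I handed the job in with the gripper still holding the coupler hard down on the nipple at about 33 N push and 60 N grip; travel along the axis (47.5 mm of the 48 expected), the hard stop and the final wrist image all point to fully home, but the snap was not seen directly and no verdict came back.

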